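# Present the brass eyepiece at the front of the rotating stand

## Robot

A 6-joint arm with a two-finger parallel gripper is mounted at the origin on the work surface. World frame = base frame: x ahead of the robot, y to its left, z up, the work surface at z = 0. Lengths are in m, angles in rad, forces in N, time in s.
With the tool pointing down it reaches from about 0.325 to 0.775 m from the base axis. Payload 5.5 kg.
Tool frame: the origin (TCP) lies between the finger pads; the fingertips stand 8 mm ahead of it and the grasp point (between the pads) lies 11 mm behind it (tcp_to_tips is the distance from the TCP to the fingertips, in m); z points along the fingers, y is the direction in which the jaws open and shut (so a half turn about z gives the same grasp; the last joint's range is limited). The gripper opens to 88 mm and grips with 3 to 60 N. Pads are 20 mm wide; open, the fingers measure 115 mm over their backs; the gripper's body (75 mm by 178 mm) begins 61 mm behind the grasp point.
Start: joints at [1.046, 0.091, 1.231, -0, 1.82, -0.057], TCP at [0.271, 0.536, 0.231] pointing down, gripper open.
Joint ranges: [-2.87, 2.87], [-0.86, 2.18], [0.17, 2.46], [-1.51, 4.65], [0.06, 2.69], [-2.65, 2.65]. Speed limits (rad/s): [2.57, 2.57, 3.01, 3.14, 3.14, 3.14].

## Interface

Orientations are given as a unit quaternion [w, x, y, z].
In Python, from bench import * gives the robot as it stands. Calls block until the motion is done:
- move_to(position, orientation): joint-space move of the TCP to a pose.
- move_l(position, speed=0.15, orientation=None): straight line of the TCP; orientation=None keeps the orientation; speed is the mean speed in m/s.
- movej(angles): joint-space move.
- gripper_open() and close(): open the fingers fully, or close them until they stop; the grip force is fixed at half the most.
- hold(seconds).
- inverse_kinematics(position, orientation): joint angles nearest the present ones, or None.
- state(): the state.
- get_image(name): name is "side" or "top" or "wrist"; returns a dict with "frame" (400x640x3 uint8, blue, green, red), "depth" (400x640 float32, m along the optical axis (not along the pixel's ray), 0 where there is no reading), "camera_matrix" (3x3 intrinsics, pixels), "k1" (the pictures are not rectified: a ray, as slopes to the right and down, at radius r is drawn at 1 + k1 r^2 times it, then the intrinsics apply), "view" (4x4, takes a point from world to camera coordinates). Camera axes: x right, y up, looking along -z (the intrinsics and any distortion apply to the point x, -y, -z); pixel columns grow to the right and rows downward; lengths in m; the calibration is good to about 2 mm. A picture is of the moment at which its call begins.
A pose or a line that the arm cannot do raises IKError and nothing moves.
- job_done(): hands the job in, once; it reports no verdict.
The state is a dict: "time": time; "joint_pos": joint angles; "dq": joint speeds; "joint_torque": joint torques, N m; "ee_pos": TCP position; "ee_rot": TCP orientation; "ft_force": force on the tool from outside, world axes, zero at the start; "moment": the same for the moment, N m; "finger_gap": finger opening in m.
Only numpy, scipy, OpenCV 4.12 (cv2) and the standard library are available. Lean on these libraries where they do the work, as an engineer would, in place of code of your own. Each camera call takes 0.05 s, during which the arm holds its last target. There are 200 camera calls.

## Task

Get the brass eyepiece ready to be taken: press its raised red dust cap fully home, then turn the sprung mahogany stand until the brass eyepiece stands in line with the yellow arrow on the table. The stand swings back when let go, so finish with your fingers still on the stand itself, holding it still there; leave both eyepieces seated in their holes and do not disturb the finder scope or the dovetail bar.

Things in the scene. Friction and masses are not known exactly. Their poses are not given: they have to be found in the camera images.
- turntable: Rotating mahogany stand, block 180 x 180 x 28 mm with 3 x 3 grid of 33.8 mm holes (none in the middle), pitch 62 mm along its x, y. Origin on the turning axis at its underside, 16 mm above the table; z up; wood top at 44 mm. Turns 1.5 rad either way from its rest (start) position, against a spring (0.08 N m per rad) that swings it back. Eyepieces are in the holes at (-62, 62) and (-62, -62).
- handle (a point): Centre of the black handle bar on the stand's 16 mm brass middle column, on the turning axis, 140 mm above the table. The bar is fixed to the stand: 60 mm long along the stand's x axis, 14 mm thick along its y axis, 28 mm high (from 126 to 154 mm above the table).
- arrow: Fixed black plate 56 x 46 x 5 mm flat on the table beside the stand, with a yellow arrow pointing at the stand's axis. This frame's origin is on the stand's turning axis at table level; the plate is centred at x = -168 mm, the arrow points along +x. An eyepiece is in line when it lies on the frame's -x axis, between turning axis and arrow.
- front (a point): The point where the axis of the brass eyepiece should come: on the arrow's line, 87.7 mm from the turning axis towards the arrow, at the height of the top of the wood (44 mm above the table).
- brass_eyepiece: Polished brass eyepiece, loose in one of the two holes, 87.7 mm from the turning axis. Origin on its axis where its shoulder rests on the wood (44 mm above the table), z up. Shoulder 41 mm in diameter, 18 mm high, then a 35 mm neck up to 38 mm; its 31.8 mm barrel goes 24 mm down into the hole. About 0.2 kg.
- cap (a joint): How far the red dust cap of the brass eyepiece stands above fully home, in m: 0 = fully home, 0.014 = farthest up. It slides stiffly along the eyepiece's axis (about 4 N) and stays where it is left.
- cap_top (a point): Centre of the flat top of the red dust cap (39 mm in diameter, 18 mm high) on the brass eyepiece. When fully home this point is 42 mm above the eyepiece's origin, 86 mm above the table.
- white_eyepiece: White plastic wide-field eyepiece with a fixed black top, same sizes and origin as the brass one (top 42 mm above its origin), standing loose in the other corner hole. Must stay seated.
- finder_scope: Scratched blue finder scope lying on its bracket, about 200 mm long along its x axis, 42 mm wide, 64 mm high; origin in the middle of its underside. Leave alone.
- dovetail_bar: Black steel dovetail bar lying flat, 200 x 44 x 15 mm, long along its x axis; origin in the middle of its underside. Leave alone.
There are look-alikes about, which are no part of the job. There is more than one size of the brass_eyepiece; the one meant has the size given above.

How it is judged:
On the way, in this order (a step that is already met when the one before it is completed fails the run):
1. the red dust cap is pressed fully home (value of joint cap below 0.002 m), for 0.2 s.
2. the stand is turned so that the brass eyepiece is in line with the arrow, and held still by the fingers (y of brass_eyepiece in the frame of arrow between -0.009 and 0.009 m and x of brass_eyepiece in the frame of arrow below -0.07 m and angular speed of turntable below 0.05 rad/s and contact force between the fingers and turntable above 0.3 N), for 0.3 s.
At the end, for the whole second after the job is handed in: Red cap within 2 mm of home; brass eyepiece within 9 mm of the arrow's line, on the arrow's side; stand still (under 0.05 rad/s) with the fingers on it (over 0.3 N); both eyepieces seated (height within 4 mm, under 0.12 rad from upright) (all of step 2 and value of joint cap below 0.002 m and z of brass_eyepiece in the frame of turntable between 0.024 and 0.032 m and angle between each of brass_eyepiece, white_eyepiece's own z axis and vertical below 0.12 rad and z of white_eyepiece in the frame of turntable between 0.024 and 0.032 m); the arm keeps its last pose, push and grip.
It fails at once if the finder scope is disturbed (distance of finder_scope from where it was at the start of the episode above 0.02 m).
It fails at once if the dovetail bar is disturbed (distance of dovetail_bar from where it was at the start of the episode above 0.02 m).
It fails at once if an eyepiece comes out of its hole (z of any of brass_eyepiece, white_eyepiece in the frame of turntable above 0.045 m).
It also fails if it takes over 40 s, if anything falls off the work surface, if the arm or the gripper's body presses on something with over 40 N, if the wrist force passes 120 N, or if a joint passes its speed limit or range.

## Working session

There is one attempt and no reset: what is moved stays moved. The work goes in short steps, each a Python script; the robot and the scene stay as the last script left them, time stands still between calls to the robot, and variables do not carry over. Pictures are saved under pics/ and viewed, about 8 in all and at most 12, crops included, and the job is handed in when it is done.

```bash
mkdir -p pics
cat > h.py <<'E'
from bench import *
import numpy as np, cv2
def snap(n,tag):
    g=get_image(n); np.savez(f'pics/{tag}.npz',**g); cv2.imwrite(f'pics/{tag}.png',g['frame']); return g
def ld(tag): return dict(np.load(f'pics/{tag}.npz'))
def ray(g,u,v):
    K=g['camera_matrix']; d=cv2.undistortPoints  # k1 model: invert by iteration
    p=np.array([(u-K[0,2])/K[0,0],(v-K[1,2])/K[1,1]]); s=p.copy()
    for _ in range(20): s=p/(1+g['k1']*(s@s))
    return s
def at_depth(g,u,v,d=None):
    d=np.median(g['depth'][int(v)-1:int(v)+2,int(u)-1:int(u)+2]) if d is None else d
    s=ray(g,u,v); return (np.linalg.inv(g['view'])@[s[0]*d,-s[1]*d,-d,1])[:3]
def at_z(g,u,v,z):
    a=np.linalg.inv(g['view']); c=a[:3,3]; s=ray(g,u,v); r=a[:3,:3]@[s[0],-s[1],-1]
    return c+r*(z-c[2])/r[2]
E
python3 - <<'E'
from h import *
for n in('top','side'): snap(n,n+'0')
print(state())
E
```

```text
{'time': 0.1, 'joint_pos': array([ 1.04626003e+00,  9.17724390e-02,  1.23172862e+00,  1.37753676e-05,
        1.81984058e+00, -5.67005976e-02]), 'dq': array([ 0.00110136, -0.00157564, -0.00135663,  0.0016444 , -0.00026804,
       -0.00083478]), 'joint_torque': array([ 2.35625077e-03, -4.47856021e+01, -4.07571673e+01,  6.99742092e-02,
        2.83230148e-02, -7.83982159e-05]), 'ee_pos': array([0.27044226, 0.53530608, 0.22964743]), 'ee_rot': array([-2.56978662e-04,  2.31788711e-01,  9.72765763e-01, -8.35911416e-04]), 'ft_force': array([-0.10273632, -0.29343299,  0.01538651]), 'moment': array([-0.02381784, -0.01816964,  0.00228286]), 'finger_gap': 0.0875206122151834}
```

View pics/top0.png

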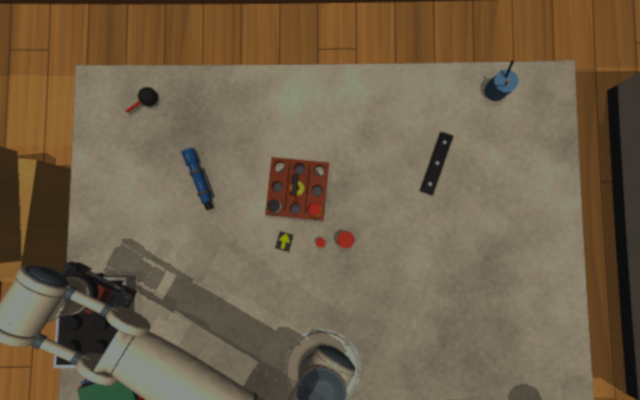

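View pics/side0.png

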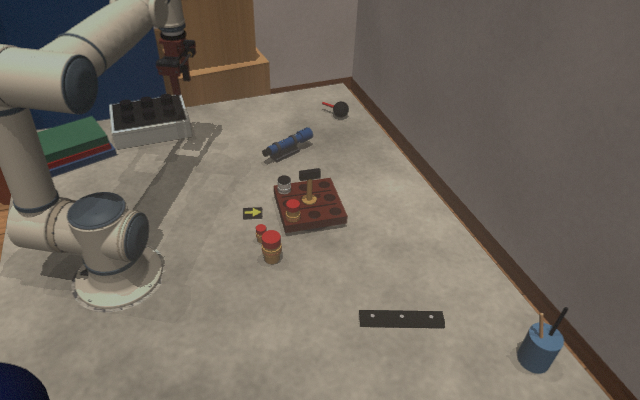

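Red-capped candidates in the top view are (316,210), in a corner hole of the stand, (320,242), small and loose on the table, and (345,239), large and loose on the table. In the side view they are at (293,210), (261,232) and (271,246). By the description I choose the one in the stand. The other corner hole, at (274,206), holds the white eyepiece. I'll check both in a close crop.

Run:
```python
from h import *
t=ld('top0')['frame'];s=ld('side0')['frame']
a=cv2.resize(t[150:255,255:360],(400,400),interpolation=cv2.INTER_CUBIC)
b=cv2.resize(s[160:265,240:350],(400,382),interpolation=cv2.INTER_CUBIC)
c=np.zeros((400,800,3),np.uint8);c[:,:400]=a;c[:382,400:]=b
cv2.imwrite('pics/crop0.png',cv2.convertScaleAbs(c,alpha=1.4))
g=ld('top0')
for n,p,z in[('cap',(316,210),.09),('arrow',(285,241),.005),('white',(274,206),.086),('corner1',(272,158),.044),('c2',(329,163),.044),('c3',(324,220),.044),('c4',(266,214),.044),('finder',(198,180),.04),('bar',(437,163),.015)]:
    print(n,at_z(g,*p,z).round(4),at_depth(g,*p).round(4))
```

```text
cap [0.4742 0.0166 0.09  ] [0.4737 0.0164 0.0983]
arrow [0.3826 0.1158 0.005 ] [0.3826 0.1155 0.009 ]
white [0.4866 0.1415 0.086 ] [0.4866 0.1415 0.0866]
corner1 [0.6384 0.1538 0.044 ] [0.6383 0.1537 0.0444]
c2 [ 0.622  -0.0224  0.044 ] [ 0.6288 -0.0225  0.0032]
c3 [ 0.4464 -0.0066  0.044 ] [ 0.4481 -0.0062  0.0023]
c4 [0.4652 0.1708 0.044 ] [0.4655 0.1716 0.0383]
finder [0.5712 0.3829 0.04  ] [0.5685 0.3768 0.061 ]
bar [ 0.625  -0.3594  0.015 ] [ 0.6245 -0.3587  0.018 ]
```

View pics/crop0.png

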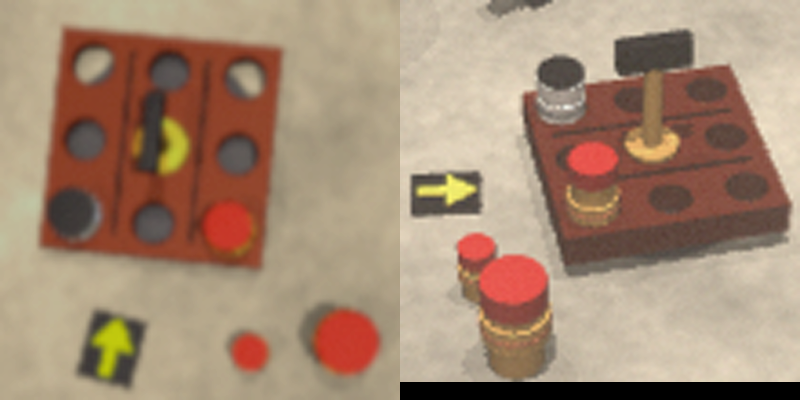

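The crop confirms it. The brass eyepiece with the raised red cap sits in the stand's near-right hole, the white one with a black top in the near-left, and the handle bar lies along the stand's x axis. I'll refine the measurements with the wrist camera.

```bash
cat >> h.py <<'E'
def down(psi_deg):  # tool down, jaws opening along world angle psi
    f=np.radians((psi_deg+90)/2); return np.array([0,np.cos(f),np.sin(f),0])
E
python3 - <<'E'
from h import *
move_to([.50,.075,.36],down(84.7)); print(state()['ee_pos'],state()['joint_pos'].round(3))
g=snap('wrist','w1')
print(np.linalg.inv(g['view']).round(3))
cv2.imwrite('pics/w1b.png',cv2.convertScaleAbs(g['frame'],alpha=1.3))
E
```

```text
[0.4999543  0.07564539 0.35965128] [ 0.083 -0.095  1.184  0.     2.053 -1.396]
[[ 0.091 -0.961 -0.262  0.428]
 [ 0.996  0.088  0.023  0.083]
 [ 0.001 -0.263  0.965  0.513]
 [ 0.     0.     0.     1.   ]]
```

View pics/w1b.png

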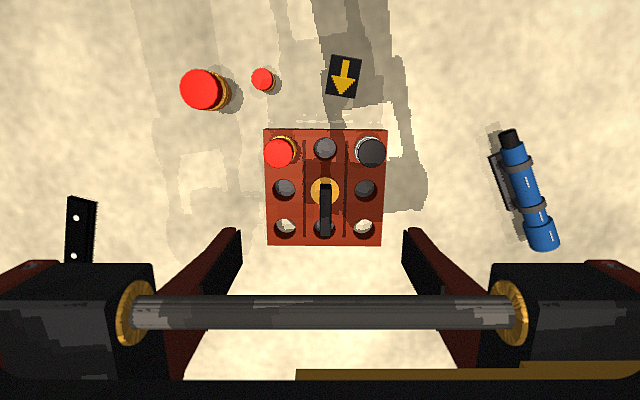

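The wrist view shows the stand's top corners at (264,129), (387,129), (381,245) and (268,246). The red cap is at (279,153), the white eyepiece's top at (370,151), the arrow plate at (343,76), and the handle from (326,184) to (326,236).

Run:
```python
from h import *
g=ld('w1'); im=g['frame']; hsv=cv2.cvtColor(im,cv2.COLOR_BGR2HSV)
cs=[at_z(g,*p,.044)[:2] for p in[(264,129),(387,129),(381,245.5),(268,246)]]; print('corners',np.round(cs,4)); C=np.mean(cs,0)
def cloud(m):
    v,u=np.nonzero(m); return np.array([at_depth(g,a,b,g['depth'][b,a]) for a,b in zip(u,v)])
box=np.zeros(im.shape[:2],bool); box[130:175,258:300]=1
P=cloud(box&((hsv[...,0]<6)|(hsv[...,0]>174))&(hsv[...,1]>150)); P=P[P[:,2]>.07]; zt=np.percentile(P[:,2],90)
print('cap z',zt,np.percentile(P[:,2],[10,50,95])); T=P[P[:,2]>zt-.006]; c=cv2.minEnclosingCircle(T[:,:2].astype(np.float32)); print('cap',c,T.mean(0)); cap=T.mean(0)[:2]
box[:]=0; box[50:105,320:365]=1
A=cloud(box&(hsv[...,0]>15)&(hsv[...,0]<35)&(hsv[...,1]>120)&(hsv[...,2]>90)); print('arrow yellow',A.mean(0),len(A))
d=cv2.fitLine(A[:,:2].astype(np.float32),cv2.DIST_L2,0,.01,.01).ravel(); print('arrowdir',np.degrees(np.arctan2(d[1],d[0])))
box[:]=0; box[165:245,300:345]=1; H=cloud(box&(g['depth']>0)); H=H[H[:,2]>.145]
r=cv2.minAreaRect(H[:,:2].astype(np.float32)); print('handle',r,H.mean(0))
pl=at_z(g,343,76.5,.005)[:2]; print('C',C,'plate',pl)
for c in(C,H.mean(0)[:2],np.array(r[0])):
  for a in(pl,A.mean(0)[:2]):
    print(np.degrees(np.arctan2(*(a-c)[::-1])),np.degrees(np.arctan2(*(cap-c)[::-1]))%360,np.linalg.norm(a-c),np.linalg.norm(cap-c))
```

```text
corners [[ 0.4468 -0.0007]
 [ 0.4628  0.1747]
 [ 0.6424  0.1584]
 [ 0.6269 -0.0194]]
cap z 0.09716937048299214 [0.09481815 0.09612415 0.09750145]
cap ((0.4588932394981384, 0.04569169133901596), 0.04847072809934616) [0.47630865 0.0226305  0.09850998]
arrow yellow [0.38573997 0.11907543 0.01142767] 365
arrowdir -21.377607
handle ((0.5451707243919373, 0.07765724509954453), (0.01311610359698534, 0.060818541795015335), 84.70323181152344) [0.5427736  0.07761304 0.15265044]
C [0.54470136 0.07825104] plate [0.38304928 0.11997537]
165.5271588045111 219.11982167913578 0.16695003655766225 0.08815444547672326
165.59660482826584 219.11982167913578 0.16411993149017864 0.08815444547672326
165.1459115718447 219.5989485524293 0.1652465680707915 0.08625931028231054
165.20944144547636 219.5989485524293 0.16241518131472482 0.08625931028231054
165.3706635374177 218.62787517164443 0.1675535382823709 0.08814719185672731
165.4371662402024 218.62787517164443 0.16472289084554478 0.08814719185672731
```

Run:
```python
from h import *
close()
q=down(-50.6); p=[.4768,.0224]
move_to(p+[.20],q); move_l(p+[.113],.1)
f0=state()['ft_force'][2]
z=.107
while z>.085:
    move_l(p+[z],.02); s=state(); f=s['ft_force'][2]-f0
    print(round(z,4),s['ee_pos'].round(4),round(f,2))
    if f>25: break
    z-=.0015 if z>.097 else .0007
hold(.3); print(state()['time'])
```

```text
0.107 [0.4767 0.0224 0.1069] -0.32
0.1055 [0.4768 0.0224 0.1055] -0.86
0.104 [0.477  0.0223 0.1043] 1.2
0.1025 [0.4769 0.0224 0.1026] 2.36
0.101 [0.4768 0.0225 0.1009] 2.73
0.0995 [0.4768 0.0225 0.0993] 1.7
0.098 [0.4768 0.0225 0.0978] 1.79
0.0965 [0.4768 0.0225 0.0963] 1.87
0.0958 [0.4768 0.0224 0.0958] 1.75
0.0951 [0.4768 0.0224 0.0951] 2.81
0.0944 [0.4768 0.0224 0.0944] 1.77
0.0937 [0.477  0.0223 0.0943] 4.34
0.093 [0.4771 0.0221 0.0942] 7.96
0.0923 [0.4773 0.022  0.0942] 10.72
0.0916 [0.4775 0.0218 0.0941] 13.0
0.0909 [0.4777 0.0217 0.0941] 15.79
0.0902 [0.4779 0.0215 0.0941] 18.73
0.0895 [0.4781 0.0214 0.094 ] 21.61
0.0888 [0.4783 0.0212 0.094 ] 23.15
0.0881 [0.4785 0.0211 0.0939] 26.59
11.8667
```

The cap bottomed out with the tips at 0.086 m and the force climbing, so it is home. Next I grip the handle and turn.

Run:
```python
from h import *
c=[.545,.078]
move_l([.4768,.0224,.10],.05); move_l([.4768,.0224,.24],.2); gripper_open()
move_to(c+[.22],down(84.7)); move_l(c+[.129],.12); close()
print(state()['finger_gap'],state()['ft_force'],state()['time'])
for a in np.linspace(84.7,84.7-53.8,7)[1:]:
    move_to(c+[.129],down(a))
hold(.5); s=state(); print(s['finger_gap'],s['ft_force'],s['moment'],s['ee_pos'],s['time'])
g=snap('wrist','w2'); snap('top','top2'); snap('side','side2')
im=np.vstack([cv2.resize(g['frame'],(480,300)),cv2.resize(ld('side2')['frame'][130:280,220:380],(480,300) ,interpolation=cv2.INTER_CUBIC)])
cv2.imwrite('pics/c2.png',cv2.convertScaleAbs(im,alpha=1.3))
```

```text
0.014883582832424186 [-0.58437468 -5.98932768  0.73256869] 18.475
0.014798763031174954 [-2.76147672 -5.12583114  2.43417289] [-0.95029373  0.5766667   0.05554276] [0.54447212 0.07712143 0.12891644] 20.625
```

View pics/c2.png

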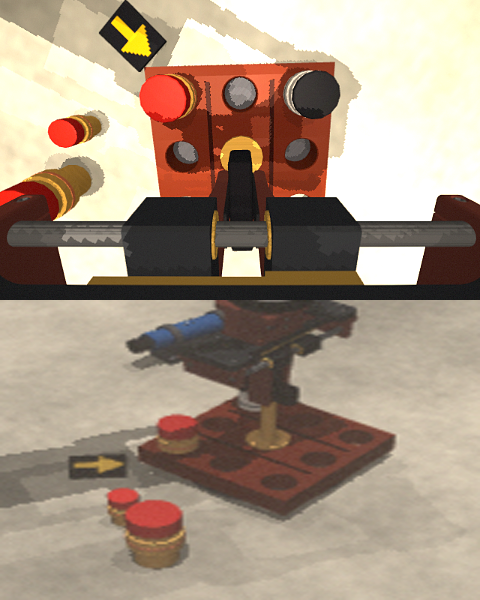

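The wrist view shows the cap top at about (224,129) full-scale, just beside the tip of the arrow. Both eyepieces are seated and the cap is down. Now a numeric check of the alignment and the heights.

Run:
```python
from h import *
g=ld('w2'); im=g['frame']; hsv=cv2.cvtColor(im,cv2.COLOR_BGR2HSV)
def cloud(m):
    v,u=np.nonzero(m&(g['depth']>0)); return np.array([at_depth(g,a,b,g['depth'][b,a]) for a,b in zip(u,v)])
C=np.array([.545,.078]); ar=np.array([.383,.120]); d=(ar-C)/np.linalg.norm(ar-C); n=np.array([-d[1],d[0]])
b=np.zeros(im.shape[:2],bool); b[85:165,170:285]=1
for nm,m in(('red',b&((hsv[...,0]<6)|(hsv[...,0]>174))),):
    P=cloud(m); P=P[P[:,2]>.07]; zt=np.percentile(P[:,2],90); T=P[P[:,2]>zt-.004]
    r=(np.percentile(T[:,:2],1,0)+np.percentile(T[:,:2],99,0))/2
    for c in(T[:,:2].mean(0),r,at_z(g,221,129,.086)[:2]): print(nm,zt,c,'along',(c-C)@d,'lateral',(c-C)@n)
b[:]=0;b[85:165,370:460]=1; P=cloud(b); P=P[P[:,2]>.07]; print('white z',np.percentile(P[:,2],[50,90]),P.mean(0))
b[:]=0; b[0:95,120:230]=1
A=cloud(b&(hsv[...,0]>15)&(hsv[...,0]<35)&(hsv[...,1]>120)&(hsv[...,2]>90)); A=A[A[:,2]<.03]; a=A[:,:2].mean(0); print('arrow',a,'lateral',(a-C)@n,len(A))
```

```text
red 0.08563507278091477 [0.45977918 0.09672671] along 0.0871931889339948 lateral 0.0032598065029179352
red 0.08563507278091477 [0.45985349 0.09641413] along 0.08704281093073225 lateral 0.003543729433177852
red 0.08563507278091477 [0.46134043 0.09923346] along 0.08631100328463626 lateral 0.00044145990795944944
white z [0.08477603 0.08569378] [0.56224581 0.16245282 0.08424996]
arrow [0.38533138 0.11916967] lateral 0.00021866951624644973 1396
```

It is about 3 mm short of the line, inside the 9 mm allowed. I'll trim by 1.8°, recheck and hand in.

Run:
```python
from h import *
move_to([.545,.078,.129],down(84.7-55.6)); hold(1.0)
g=snap('wrist','w3'); im=g['frame']; hsv=cv2.cvtColor(im,cv2.COLOR_BGR2HSV)
C=np.array([.545,.078]); ar=np.array([.383,.120]); d=(ar-C)/np.linalg.norm(ar-C); n=np.array([-d[1],d[0]])
b=np.zeros(im.shape[:2],bool); b[85:165,170:285]=1; v,u=np.nonzero(b&((hsv[...,0]<6)|(hsv[...,0]>174))&(g['depth']>0))
P=np.array([at_depth(g,x,y,g['depth'][y,x]) for x,y in zip(u,v)]); P=P[P[:,2]>.07]; zt=np.percentile(P[:,2],90); T=P[P[:,2]>zt-.004]; c=T[:,:2].mean(0)
s=state(); print(zt,'along',(c-C)@d,'lateral',(c-C)@n,s['finger_gap'],s['time'],abs(s['dq']).max())
if abs((c-C)@n)<.005: job_done(); print('handed in')
```

```text
0.08565370478778235 along 0.08723447584763519 lateral 0.0002904037202695838 0.014696784959417265 22.075 0.002105552714226702
the job is handed in; nothing more can be done
handed in
```

I handed the job in at about 22 s. The red cap is pressed home, and the brass eyepiece is in line with the arrow with the fingers holding the stand.

- **Cap:** I pressed it with closed fingers until it bottomed out at 26 N. The cap top measured 85.7 mm above the table, against 86 mm for fully home.
- **Turn:** I gripped the stand's handle bar and turned the stand 55.6° clockwise. The first turn was 53.8° and left the eyepiece about 3 mm off the line, so I trimmed it.
- **Last check:** The cap centre was 0.3 mm off the arrow's line and 87 mm from the turning axis, on the arrow's side. The arm was still, with the fingers closed on the bar at a 14.7 mm gap.
- **White eyepiece:** Its top measured about 85.7 mm high before the trim, so it was seated. I did not measure it again afterwards.
- **Not measured:** I did not re-measure the finder scope or the dovetail bar at the end, but the arm kept clear of both. I also had no direct reading of the finger contact force, only the closed gap.

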